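# Make up two field test kits

## Task

Make up the two field test kits on the bench from the loose stock. The long case, with the slot, is the pH check kit: pack the spare electrode, the small white buffer bottle and the small beaker into it. The short case is the drop titration kit: pack the conical flask and the small amber dropper bottle into it. Seat each thing fully down in the foam cut-out that fits it (bottles and glassware upright, the electrode lying in its slot, either way round) and leave the large amber bottle and the large beaker that stand among the stock where they are.

Things in the scene. Friction and masses are not known exactly. Their poses are not given: they have to be found in the camera images.
- case_long: Fixed open case 152 (x) x 208 (y) x 32 high, dark foam top at z 30; handle on its -x side. Origin: centre of underside. Cut-outs (own frame, mm): buffer bottle, round 52 wide at (36,-62); small beaker, round 55 at (36,62); floors z 8. Electrode slot along y at (-36,0), 164 x 23, floor z 12 (electrode axis then z 20); finger recess over it x -72..0, y -22..22, down to z 8.
- case_short: Fixed open case 104 (x) x 156 (y) x 32 mm high, dark foam top at z 30; handle on its -x side. Origin: centre of underside, z up. Cut-outs (own frame, mm): conical flask, round 71 wide at (0,-27); dropper bottle, round 36 wide at (0,43). Floors at z 8, mouths chamfered 4 mm (so in the long case).
- electrode_mid (a point): Spare electrode lying on the bench: rod 152 mm long, 12 to 16 mm thick (12 at mid-length), black with an orange-red cap at one end, 70 g. This point is on its axis at mid-length, 8 mm above the bench; its y axis runs along the rod. It may roll, so its x and z axes tell nothing.
- buffer_bottle: Small white plastic bottle with a screw cap, upright, 44 mm wide, 99 mm tall (straight body to about 75 mm, cap 30 mm wide). Origin: centre of the underside. About 70 to 140 g.
- beaker_small: The smaller clear glass beaker, upright, 60 mm tall; straight wall 47 mm across outside up to z 53, rim 52 to 57 mm with a spout to its -y. Origin: underside, middle of the whole outline; the round body's axis is at its (0, +2.5) mm. About 40 g.
- flask: Clear glass conical flask, upright, base 63 mm wide, 102 mm tall, tapering to a neck about 30 mm wide at the top. Origin: centre of the underside. About 85 to 140 g. Grip it by the neck, 80 to 95 mm up.
- dropper_bottle: Small amber glass dropper bottle with black cap, upright, 28 mm wide, 67 mm tall (body to about 50 mm, cap 18 mm wide). Origin: centre of the underside. About 35 g.
- amber_large: Bystander, to stay where it stands: large amber bottle with black cap, upright, 60 mm wide, 129 mm tall, 0.3 kg. Origin: centre of the underside.
- beaker_large: Bystander, to stay where it stands: the larger clear glass beaker, upright, 65 x 70 mm at the rim, 78 mm tall, 80 g. Origin: underside, middle of its outline.

How it is judged:
By the outcome, as a careful person would: the job done as asked, in the order asked, and still so for the second after the job is handed in, with the robot touching nothing.
It also fails if it takes over 128 s, if anything falls off the work surface, if the arm or the gripper's body presses on something with over 40 N, if the wrist force passes 120 N, or if a joint passes its speed limit or range.

## Robot

A 7-joint arm with a two-finger parallel gripper is mounted at the origin on a cart in front of the work surface, level with it; the furniture and walls round the work are solid. World frame = base frame: x ahead of the robot, y to its left, z up, the work surface at z = 0. Lengths are in m, angles in rad, forces in N, time in s.
With the tool pointing down it reaches from about 0.4 to 0.85 m from the base axis. Payload 10.4 kg.
Tool frame: the origin (TCP) lies midway between the tips of the shut fingers; the grasp point (between the pads) lies 19 mm behind it; z points along the fingers, x is the direction in which the jaws open and shut, and the axes are right-handed (so a half turn about z gives the same grasp; the last joint's range is limited). The gripper opens to 85 mm and grips with 20 to 120 N. Pads are 22 mm wide; open, the fingers measure 114 mm over their backs; the gripper's body (76 mm by 85 mm) begins 54 mm behind the grasp point. The pads swing forward as they close: fully open they stand 13 mm farther back than shut.
Start: joints at [1.199, 0.332, -0.065, 1.46, 0.022, 1.35, -0.088], TCP at [0.214, -0.587, 0.231] pointing down, gripper open.
Joint ranges: [-2.6, 2.6], [-0.5, 2.12], [-1.47, 1.34], [0.16, 2.42], [-1.27, 4.41], [0.06, 2.06], [-2.6, 2.6]. Speed limits (rad/s): [2.22, 2.22, 2.79, 2.79, 3.14, 3.14, 3.14].

## Interface

Orientations are given as a unit quaternion [x, y, z, w].
In Python, from workcell import monitor, eyes, ticket, models gives the robot as it stands.
- The arm moves only by the tool servo_tool, never from a script. Its argument "motion" is a list of rows, each a list of 7 numbers: the opening, from 0 (shut) to 1 (fully open), then the shift along the tool's x, y, z in m, then the turn, a rotation vector about the tool's x, y, z in degrees. In form: [[fingers, tx, ty, tz, rx, ry, rz], ...]. A call has 1 to 20 rows; each row is the pose to reach, as a shift and turn from the pose commanded when the call began, along the tool's axes at that moment; what a row does not reach only later rows make up. A row lasts 1/8 s, in which the tool goes at most 62.5 mm and 10.7 degrees, less where a joint would pass 70% of its speed; a pose out of reach is approached as far as the arm can. A call with a gripper value outside its range is refused whole. The fingers move at their own pace and stop on an object; "grip_force" is the grip in N (left out, the last holds). Time passes only in rows, so rows that repeat a pose let the fingers close. It gives the time, the measured TCP pose, the force and the opening at its end, in the units of the state.
- monitor.get_obs(): the state, without advancing time (a new reading comes with each control period).
- eyes.camera(name): name is "side" or "top" or "wrist"; returns (picture, depth): 384x512x3 uint8, blue, green, red; 384x512 float32, m along the optical axis (not along the pixel's ray), 0 where there is no reading.
- eyes.camera_info(name): a dict with "intrinsics" (3x3 intrinsics, pixels), "extrinsics" (4x4, takes a point from world to camera coordinates); the wrist camera has in their place "tool_from_camera" (4x4, takes a point from camera to tool coordinates, whose origin is the TCP and whose axes are the tool frame's). Camera axes: x right, y down, z forward; pixel columns grow to the right and rows downward; lengths in m; the calibration is good to about 2 mm. A picture is of the moment at which its call begins: read the wrist's pose just before it. camera_info takes no time and is no camera call.
- ticket.hand_in(): hands the job in, once; it reports no verdict.
Trained networks look in the newest picture that a camera, given by its name, has taken for a name from the list of things; names that differ only in an ending like _2 or _b are one class to them, and where a whole thing is asked for, a point or a joint stands for the part that bears it (a point fixed in the world has none). Each returns a list of dicts, best first, with "confidence" (0 to 1); they miss things now and then, are a little off and sometimes report something else, mostly with a low value. They report only what shows in the picture. A call takes as long as a camera call.
- models.boxes_of(camera, thing): "point" ([x, y, z] in m, in the coordinates of the camera as it stood for that picture, good to about 4 mm: the middle of the surface that is visible of it).
The state is a dict: "clock": time; "joint_pos": joint angles; "joint_velocities": joint speeds; "tau": joint torques, N m; "position": TCP position; "ee_rot": TCP orientation; "ft_force": force on the tool from outside, world axes, zero at the start; "torque": the same for the moment, N m; "grip_width": opening from 0.0 (shut) to 1.0 (fully open).
Only numpy, scipy, OpenCV 4.12 (cv2) and the standard library are available. Lean on these libraries where they do the work, as an engineer would, in place of code of your own. Each camera call takes 0.05 s, during which the arm holds its last target. There are 200 camera calls.

## Working session

There is one attempt and no reset: what is moved stays moved. The work goes in short steps, Python scripts to look and compute and a tool call to move; the robot and the scene stay as the last step left them, time stands still between calls to the robot, and variables do not carry over. Pictures are saved under pics/ and viewed, about 12 in all and at most 16, crops included, and the job is handed in when it is done.

Besides the shell and the picture viewer there is one more tool, called after ">>>" by a JSON object that holds its "api" and its "payload". servo_tool: Moves the arm, as the interface text tells. Its arguments: {"type":"object","properties":{"motion":{"type":"array"},"grip_force":{"type":"number"}},"required":["motion"]}

```bash
ls; mkdir -p pics; cat > h.py <<'E'
import numpy as np, cv2
from workcell import monitor, eyes, ticket, models
from scipy.spatial.transform import Rotation as R
def T_wc(cam, obs=None):
    i=eyes.camera_info(cam)
    if 'extrinsics' in i: return np.linalg.inv(np.array(i['extrinsics']))
    o=obs or monitor.get_obs(); T=np.eye(4); T[:3,:3]=R.from_quat(o['ee_rot']).as_matrix(); T[:3,3]=o['position']
    return T@np.array(i['tool_from_camera'])
def cloud(cam,d,T):
    K=np.array(eyes.camera_info(cam)['intrinsics']); v,u=np.indices(d.shape)
    p=np.stack([(u-K[0,2])/K[0,0]*d,(v-K[1,2])/K[1,1]*d,d],-1)
    w=p@T[:3,:3].T+T[:3,3]; w[d<=0]=np.nan; return w
def snap(cam,name=None):
    T=T_wc(cam); im,d=eyes.camera(cam)
    if name: cv2.imwrite(f'pics/{name}.png',im)
    return im,d,T,cloud(cam,d,T)
E
python3 - <<'E'
from h import *
print(monitor.get_obs())
things="case_long case_short electrode_mid buffer_bottle beaker_small flask dropper_bottle amber_large beaker_large".split()
for c in ['top','side']:
    im,d,T,w=snap(c,c+'0'); np.savez(c+'0',w=w)
    print(c,T[:3,3].round(3))
    for t in things:
        for r in models.boxes_of(c,t)[:2]:
            print(t,round(r['confidence'],2),(T[:3,:3]@r['point']+T[:3,3]).round(4))
E
```

```text
pics
{'clock': 0.0, 'joint_pos': array([ 1.19939491,  0.33285868, -0.06471472,  1.46097599,  0.0216024 ,
        1.34992721, -0.08851367]), 'joint_velocities': array([-3.54689551e-04,  3.51455954e-04, -4.94097320e-05,  1.59892274e-04,
        3.84801679e-04, -1.05506404e-03, -5.50057355e-04]), 'tau': array([-1.17652944e-03, -6.25441074e+01,  4.83837223e-02, -3.91604984e+01,
        1.61390734e-02,  9.88706772e-03,  9.76275572e-06]), 'position': array([ 0.21347101, -0.5869875 ,  0.23050767]), 'ee_rot': array([ 8.19082429e-01, -5.73675372e-01, -6.22524389e-04, -3.93995107e-04]), 'ft_force': array([-0.90398639, -0.05896225,  0.22662465]), 'torque': array([-0.01248858,  0.04045009,  0.00624683]), 'grip_width': 1.000452874314504}
top [ 0.42  -0.009  1.179]
case_long 0.78 [0.4524 0.2773 0.0344]
case_short 0.66 [ 0.4204 -0.268   0.0305]
electrode_mid 0.52 [ 0.4452 -0.0357  0.0115]
electrode_mid 0.28 [0.4527 0.2779 0.0323]
buffer_bottle 0.81 [ 0.6335 -0.1727  0.0759]
beaker_small 0.68 [0.6443 0.1087 0.0398]
beaker_small 0.58 [0.6137 0.0143 0.0131]
flask 0.62 [0.6429 0.1067 0.038 ]
dropper_bottle 0.61 [ 0.6208 -0.2661  0.0495]
amber_large 0.74 [0.6134 0.2033 0.1006]
beaker_large 0.86 [ 0.6087 -0.0711  0.0379]
side [ 0.519 -0.823  0.497]
case_long 0.64 [0.4507 0.2415 0.0318]
case_short 0.95 [ 0.4278 -0.2804  0.0319]
electrode_mid 0.63 [ 0.4505 -0.0617  0.0173]
electrode_mid 0.25 [ 0.6367 -0.1896  0.0627]
buffer_bottle 0.66 [ 0.636  -0.1862  0.059 ]
beaker_small 0.72 [0.6177 0.0384 0.054 ]
flask 0.88 [0.658  0.093  0.0598]
dropper_bottle 0.89 [ 0.6248 -0.2763  0.0392]
amber_large 0.6 [0.6246 0.1912 0.0729]
beaker_large 0.76 [ 0.6038 -0.0885  0.0508]
```

View pics/top0.png

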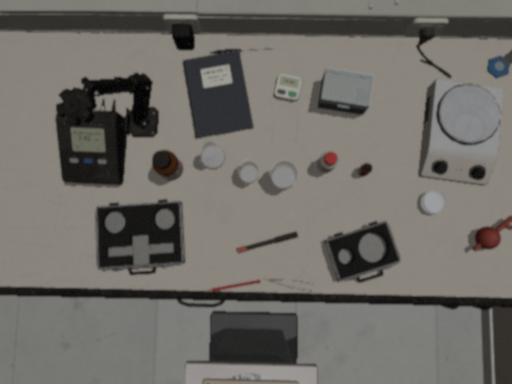

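View pics/side0.png

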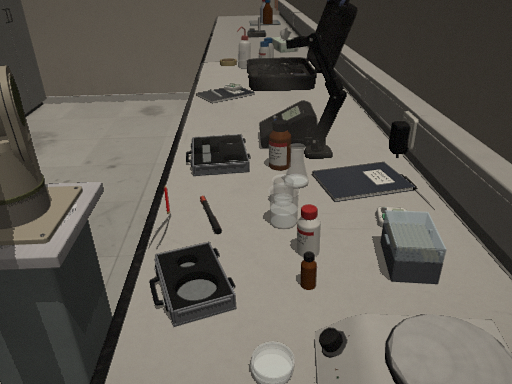

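Top view: up is +x and left is +y. The long case is at (140,235), the short case at (362,250) and the electrode at (267,242). The stock row runs: large amber (165,165), flask (212,156), small beaker (248,173), large beaker (283,177), white buffer bottle (329,161), dropper (365,169).

```bash
cat >> h.py <<'E'
def sel(w,c,r,lo,hi):
    m=(np.hypot(w[...,0]-c[0],w[...,1]-c[1])<r)&(w[...,2]>lo)&(w[...,2]<hi); return w[m]
def rect(p):
    (c,s,a)=cv2.minAreaRect((p[:,:2]*1000).astype(np.float32)); return np.round(c,1),np.round(s,1),round(a,2)
def circ(p):
    A=np.c_[2*p[:,:2],np.ones(len(p))]; s=np.linalg.lstsq(A,(p[:,:2]**2).sum(1),rcond=None)[0]
    return s[:2].round(4),round(float(np.sqrt(s[2]+s[0]**2+s[1]**2)),4)
E
python3 - <<'E'
from h import *
w=np.load('top0.npz')['w']
print('bench z',np.nanmedian(sel(w,(.53,-.05),.04,-.05,.05)[:,2]))
for n,c,r,lo,hi in [('long',(.4524,.2773),.16,.022,.05),('short',(.42,-.268),.13,.022,.05),('el',(.4452,-.0357),.1,.006,.03),
 ('buf',(.6335,-.1727),.05,.03,.2),('bufcap',(.6335,-.1727),.05,.088,.2),('bs',(.614,.014),.04,.01,.2),('fl',(.643,.107),.05,.01,.2),('fltop',(.643,.107),.05,.08,.2),
 ('dr',(.6208,-.266),.04,.02,.2),('drcap',(.6208,-.266),.04,.055,.2),('bl',(.6087,-.0711),.045,.01,.2),('am',(.6134,.2033),.05,.1,.2)]:
    p=sel(w,c,r,lo,hi)
    print(n,len(p),p.mean(0).round(4) if len(p) else '',round(p[:,2].max(),3) if len(p) else '',*(rect(p) if len(p)>4 else ''))
print(eyes.camera_info('wrist'))
E
```

```text
bench z 0.000839451701669991
long 4138 [0.4596 0.2803 0.0311] 0.05 [488.6 281.3] [235.2 214.7] 4.63
short 2246 [ 0.4225 -0.2591  0.0309] 0.038 [ 425.3 -263.8] [118.  163.3] 18.51
el 412 [ 0.4406 -0.0371  0.0127] 0.021 [435.6 -32.4] [187.2 173.9] 66.1
buf 304 [ 0.6326 -0.1718  0.0816] 0.106 [ 635.2 -173.1] [41.3 35.5] 40.91
bufcap 142 [ 0.6367 -0.1752  0.099 ] 0.106 [ 637.4 -175.8] [27.9 29.2] 45.25
bs 329 [0.6153 0.0167 0.0334] 0.064 [611.4  15.9] [50.8 50.7] 63.51
fl 510 [0.6498 0.1055 0.0493] 0.106 [651.9 107. ] [57.9 57. ] 89.72
fltop 126 [0.6577 0.1091 0.0972] 0.106 [653.7 107.6] [39.5 38.8] 71.0
dr 129 [ 0.621  -0.2663  0.0519] 0.071 [ 622.5 -267.8] [26.2 21.7] 26.71
drcap 53 [ 0.6227 -0.2689  0.0659] 0.071 [ 623. -269.] [16.7 17.3] 77.48
bl 666 [ 0.6055 -0.0695  0.0464] 0.085 [602.8 -69.6] [64.5 64. ] 30.59
am 342 [0.6192 0.2097 0.1239] 0.135 [620.5 210.5] [43.2 44. ] 14.24
{'intrinsics': array([[342.48496244,   0.        , 254.18221468],
       [  0.        , 342.48496244, 189.35612624],
       [  0.        ,   0.        ,   1.        ]]), 'tool_from_camera': array([[ 9.99999717e-01,  7.26450957e-04,  1.97557363e-04,
         3.48158922e-05],
       [-7.52291019e-04,  9.54287086e-01,  2.98890602e-01,
        -7.72159988e-02],
       [ 2.86029239e-05, -2.98890666e-01,  9.54287362e-01,
        -1.43308369e-01],
       [ 0.00000000e+00,  0.00000000e+00,  0.00000000e+00,
         1.00000000e+00]])}
```

```bash
cat >> h.py <<'E'
def Rd(psi):
    c,s=np.cos(np.radians(psi)),np.sin(np.radians(psi)); return np.array([[c,s,0],[s,-c,0],[0,0,-1.]])
def to(*targets, base=None):
    """targets (x,y,z,psi): print rows relative to the measured pose (or base target)"""
    if base is None:
        o=monitor.get_obs(); p0,R0=np.array(o['position']),R.from_quat(o['ee_rot']).as_matrix()
    else: p0,R0=np.array(base[:3]),Rd(base[3])
    for t in targets:
        print(t,'->',np.r_[R0.T@(np.array(t[:3])-p0)].round(4).tolist(),R.from_matrix(R0.T@Rd(t[3])).as_rotvec(True).round(2).tolist())
E
python3 - <<'E'
from h import *
to((.445,-.05,.23,0))
E
```

```text
(0.445, -0.05, 0.23, 0) -> [-0.426, -0.4011, 0.0013] [0.0, -0.0, -70.02]
```

>>> {"api": "servo_tool", "payload": {"motion": [[1,-0.426,-0.401,0.001,0,0,-70],[1,-0.426,-0.401,0.001,0,0,-70],[1,-0.426,-0.401,0.001,0,0,-70],[1,-0.426,-0.401,0.001,0,0,-70],[1,-0.426,-0.401,0.001,0,0,-70],[1,-0.426,-0.401,0.001,0,0,-70],[1,-0.426,-0.401,0.001,0,0,-70],[1,-0.426,-0.401,0.001,0,0,-70],[1,-0.426,-0.401,0.001,0,0,-70],[1,-0.426,-0.401,0.001,0,0,-70],[1,-0.426,-0.401,0.001,0,0,-70],[1,-0.426,-0.401,0.001,0,0,-70],[1,-0.426,-0.401,0.001,0,0,-70]], "grip_force": 30}}

```text
clock: 2.62
position: [0.4446, -0.0512, 0.2303]
ee_rot: [1.0, -0.001, -0.0, 0.0]
ft_force: [0.0, 0.7, -0.1]
grip_width: 1.0
```

```bash
python3 - <<'E'
from h import *
im,d,T,w=snap('wrist','w1'); o=monitor.get_obs(); print(o['clock'],o['position'],o['ee_rot'],o['joint_pos'].round(2))
g=im.mean(-1); hsv=cv2.cvtColor(im,cv2.COLOR_BGR2HSV)
print('bench',np.nanmedian(w[...,2]))
near=(np.abs(w[...,0]-.44)<.06)&(np.abs(w[...,1]+.037)<.1)
for nm,m in [('z',near&(w[...,2]>.007)),('dark',near&(g<np.median(g)*.55))]:
    p=w[m]; print(nm,len(p),rect(p),p[:,2].max())
for r in models.boxes_of('wrist','electrode_mid'): print(r['confidence'],T[:3,:3]@r['point']+T[:3,3])
E
```

```text
2.675 [ 0.44461589 -0.05105773  0.23031088] [ 9.99999399e-01 -1.08298386e-03 -7.27255504e-06  1.70703764e-04] [ 0.72 -0.03 -0.68  1.87 -0.02  1.29  0.04]
bench 0.0009113586747058755
z 27784 (array([444.4, -34.6]), array([104.6, 124.9]), 55.65) 0.3192968762655119
dark 27019 (array([444. , -33.6]), array([104.8, 122.1]), 56.29) 0.3192968762655119
0.57 [ 0.44409714 -0.03357748  0.01318859]
```

View pics/w1.png

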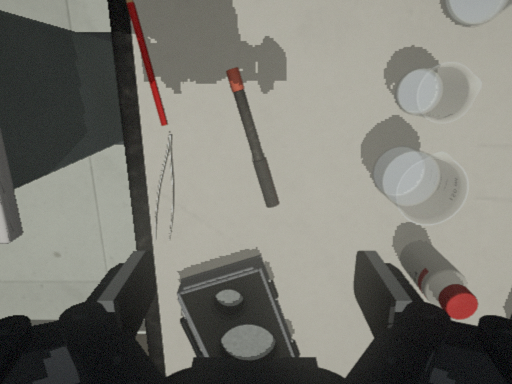

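Electrode: it runs from the red cap at (234,72) to the end at (272,205), and no neighbours are close to it.

```bash
python3 - <<'E'
from h import *
im,d,T,w=snap('wrist')
m=np.zeros(d.shape,bool); m[55:220,215:290]=1
m&=(w[...,2]>.0065)&(w[...,2]<.03)
n,l,st,_=cv2.connectedComponentsWithStats(m.astype(np.uint8)); k=1+st[1:,4].argmax(); p=w[l==k]
c,s,a=rect(p); print(len(p),c,s,a,p[:,2].max(),st[k])
# axis from PCA + extents
q=p[:,:2]; v=np.linalg.svd(q-q.mean(0),full_matrices=False)[2][0]; v*=np.sign(v[1]); t=(q-q.mean(0))@v
mid=q.mean(0)+v*(t.min()+t.max())/2; print('mid',mid.round(4),'len',np.ptp(t).round(4),'dir deg',np.degrees(np.arctan2(v[1],v[0])))
psi=np.degrees(np.arctan2(v[1],v[0]))-90
b=(mid[0],mid[1]); to((*b,.06,psi),(*b,.002,psi),(*b,.12,psi))
E
```

```text
1797 [444.6 -34.3] [ 15.5 151.8] 16.7 0.018234088366114842 [ 226   68   54  140 1797]
mid [ 0.4448 -0.0342] len 0.1518 dir deg 106.73773369655625
(np.float64(0.44484261495092103), np.float64(-0.034246970454860776), 0.06, np.float64(16.737733696556248)) -> [0.0001, -0.0165, 0.1703] [0.01, 0.0, -16.83]
(np.float64(0.44484261495092103), np.float64(-0.034246970454860776), 0.002, np.float64(16.737733696556248)) -> [0.0001, -0.0165, 0.2283] [0.01, 0.0, -16.83]
(np.float64(0.44484261495092103), np.float64(-0.034246970454860776), 0.12, np.float64(16.737733696556248)) -> [0.0001, -0.0165, 0.1103] [0.01, 0.0, -16.83]
```

>>> {"api": "servo_tool", "payload": {"motion": [[0.6,0,-0.0165,0.06,0,0,-8],[0.6,0,-0.0165,0.12,0,0,-16.8],[0.6,0,-0.0165,0.17,0,0,-16.8],[0.6,0,-0.0165,0.21,0,0,-16.8],[0.6,0,-0.0165,0.2275,0,0,-16.8],[0.6,0,-0.0165,0.2275,0,0,-16.8],[0,0,-0.0165,0.2275,0,0,-16.8],[0,0,-0.0165,0.2275,0,0,-16.8],[0,0,-0.0165,0.2275,0,0,-16.8],[0,0,-0.0165,0.2275,0,0,-16.8],[0,0,-0.0165,0.2275,0,0,-16.8],[0,0,-0.0165,0.2,0,0,-16.8],[0,0,-0.0165,0.14,0,0,-16.8],[0,0,-0.0165,0.08,0,0,-16.8],[0,0,-0.0165,0.08,0,0,-16.8]], "grip_force": 40}}

```text
clock: 4.65
position: [0.4476, -0.0336, 0.155]
ee_rot: [0.989, 0.146, 0.004, 0.002]
ft_force: [0.1, -2.0, -1.6]
grip_width: 0.116
```

```bash
python3 - <<'E'
from h import *
to((.45,.22,.23,0)); to((.45,.20,.23,180))
E
```

```text
(0.45, 0.22, 0.23, 0) -> [0.076, -0.2418, -0.0757] [0.23, -0.45, 16.78]
(0.45, 0.2, 0.23, 180) -> [0.0703, -0.2226, -0.0756] [0.64, 0.34, -163.22]
```

>>> {"api": "servo_tool", "payload": {"motion": [[0,0.067,-0.213,-0.125,0,0,16.8],[0,0.067,-0.213,-0.125,0,0,16.8],[0,0.067,-0.213,-0.125,0,0,16.8],[0,0.067,-0.213,-0.125,0,0,16.8],[0,0.067,-0.213,-0.125,0,0,16.8],[0,0.067,-0.213,-0.125,0,0,16.8],[0,0.067,-0.213,-0.125,0,0,16.8]]}}

```text
clock: 5.52
position: [0.4475, 0.188, 0.2742]
ee_rot: [1.0, -0.001, -0.001, 0.001]
ft_force: [0.2, 0.2, -0.4]
grip_width: 0.115
```

```bash
python3 - <<'E'
from h import *
o=monitor.get_obs(); print(o['position'],o['ee_rot'])
im,d,T,w=snap('wrist','w2'); np.savez('w2',w=w,im=im)
E
```

```text
[0.44746776 0.18803846 0.27422006] [ 9.99998836e-01 -1.21422420e-03 -7.46665310e-04  5.43431832e-04]
```

View pics/w2.png

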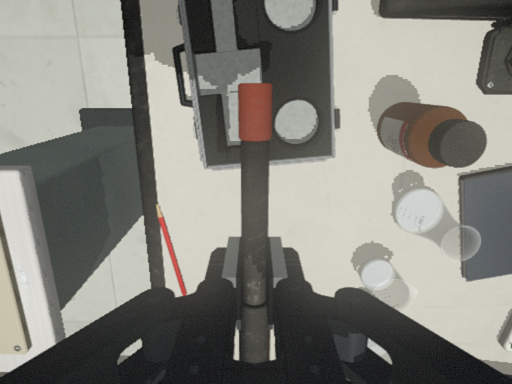

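```bash
cat >> h.py <<'E'
from scipy.optimize import minimize
def zmodel(q,kind):
    x,y=q[:,0],q[:,1]; z=np.zeros(len(q)); hx,hy=(76,104) if kind=='long' else (52,78)
    z[(abs(x)<hx)&(abs(y)<hy)]=30
    if kind=='long':
        z[(abs(x+36)<11.5)&(abs(y)<82)]=12; z[(x>-72)&(x<0)&(abs(y)<22)]=8
        H=[(36,-62,26),(36,62,27.5)]
    else: H=[(0,-27,35.5),(0,43,18)]
    for a,b,r in H: z[np.hypot(x-a,y-b)<r]=8
    return z
def fitcase(w,kind,x0,excl=None,rad=.16):
    p=w.reshape(-1,3); p=p[np.isfinite(p).all(1)]; p=p[(np.hypot(p[:,0]-x0[0],p[:,1]-x0[1])<rad)&(p[:,2]<.045)&(p[:,2]>-.02)]*1000
    def f(s):
        c,si=np.cos(np.radians(s[2])),np.sin(np.radians(s[2])); d=p[:,:2]-s[:2]
        q=np.c_[d[:,0]*c+d[:,1]*si,-d[:,0]*si+d[:,1]*c]
        return np.minimum(abs(p[:,2]-zmodel(q,kind)),15).mean()
    best=None
    for a in np.arange(-6,7,3):
        r=minimize(f,[x0[0]*1000,x0[1]*1000,x0[2]+a],method='Nelder-Mead',options=dict(initial_simplex=[[x0[0]*1000+i,x0[1]*1000+j,x0[2]+a+k] for i,j,k in [(-6,-6,-2),(8,0,0),(0,8,0),(0,0,4)]]))
        if best is None or r.fun<best.fun: best=r
    return best.x.round(2),round(best.fun,2),len(p)
def hole(case,xy):
    c,s=np.cos(np.radians(case[2])),np.sin(np.radians(case[2])); return np.round([case[0]+c*xy[0]-s*xy[1],case[1]+s*xy[0]+c*xy[1]],1)
E
python3 - <<'E'
from h import *
t=np.load('top0.npz')['w']; w=np.load('w2.npz')['w']
for n,k in (('top',t),('w',w)):
    r=fitcase(k,'long',(.4524,.2773,4),rad=.16); print(n,r,[hole(r[0],h) for h in ((-36,0),(36,-62),(36,62))])
r=fitcase(t,'short',(.42,-.268,18),rad=.12); print(r,[hole(r[0],h) for h in ((0,-27),(0,43))])
# long: floor disc circle in wrist view
im=np.load('w2.npz')['im']
for c in [(.49,.215)]:
    p=sel(w,c,.04,.0,.014); print(circ(p),rect(p),len(p))
to((.415,.28,.15,3))
E
```

```text
top (array([453.14, 279.32,   5.01]), np.float64(2.74), 12897) [array([417.3, 276.2]), array([494.4, 220.7]), array([483.6, 344.2])]
w (array([455.88, 278.46,   5.08]), np.float64(1.86), 43488) [array([420. , 275.3]), array([497.2, 219.9]), array([486.2, 343.4])]
(array([ 425.24, -263.87,   18.63]), np.float64(2.77), 7462) [array([ 433.9, -289.5]), array([ 411.5, -223.1])]
(array([0.4981, 0.219 ]), 0.0182) (array([497.9, 219. ]), array([51.1, 49.7]), 26.64) 1527
(0.415, 0.28, 0.15, 3) -> [-0.0326, -0.092, 0.1243] [0.06, 0.08, -3.15]
```

```bash
python3 - <<'E'
from h import *
to((.4198,.2753,.08,5.05),(.4198,.2753,.0155,5.05))
E
```

```text
(0.4198, 0.2753, 0.08, 5.05) -> [-0.0277, -0.0874, 0.1943] [0.06, 0.08, -5.2]
(0.4198, 0.2753, 0.0155, 5.05) -> [-0.0276, -0.0874, 0.2588] [0.06, 0.08, -5.2]
```

>>> {"api": "servo_tool", "payload": {"motion": [[0,-0.0277,-0.0874,0.05,0,0,-5.2],[0,-0.0277,-0.0874,0.11,0,0,-5.2],[0,-0.0277,-0.0874,0.16,0,0,-5.2],[0,-0.0277,-0.0874,0.195,0,0,-5.2],[0,-0.0277,-0.0874,0.195,0,0,-5.2],[0,-0.0277,-0.0874,0.215,0,0,-5.2],[0,-0.0277,-0.0874,0.23,0,0,-5.2],[0,-0.0277,-0.0874,0.245,0,0,-5.2],[0,-0.0277,-0.0874,0.257,0,0,-5.2],[0,-0.0277,-0.0874,0.2585,0,0,-5.2],[0,-0.0277,-0.0874,0.2585,0,0,-5.2]]}}

```text
clock: 6.95
position: [0.4199, 0.2774, 0.0169]
ee_rot: [0.999, 0.045, 0.0, -0.0]
ft_force: [0.3, 0.4, 0.3]
grip_width: 0.115
```

>>> {"api": "servo_tool", "payload": {"motion": [[0,0,0,0.001,0,0,0],[0.38,0,0,0.001,0,0,0],[0.38,0,0,0.001,0,0,0],[0.38,0,0,0.001,0,0,0],[0.38,0,0,-0.03,0,0,0],[0.38,0,0,-0.09,0,0,0],[0.38,0,0,-0.15,0,0,0],[0.38,0,0,-0.21,0,0,0],[0.8,0,0,-0.21,0,0,0]]}}

```text
clock: 8.07
position: [0.4214, 0.2787, 0.2311]
ee_rot: [0.999, 0.045, 0.003, -0.001]
ft_force: [0.1, 1.0, -1.0]
grip_width: 0.581
```

```bash
python3 - <<'E'
from h import *
to((.62,-.22,.24,0))
E
```

```text
(0.62, -0.22, 0.24, 0) -> [0.1528, 0.5146, -0.0087] [-0.12, -0.4, 5.18]
```

>>> {"api": "servo_tool", "payload": {"motion": [[1,0.153,0.515,-0.009,0,0,5.1],[1,0.153,0.515,-0.009,0,0,5.1],[1,0.153,0.515,-0.009,0,0,5.1],[1,0.153,0.515,-0.009,0,0,5.1],[1,0.153,0.515,-0.009,0,0,5.1],[1,0.153,0.515,-0.009,0,0,5.1],[1,0.153,0.515,-0.009,0,0,5.1],[1,0.153,0.515,-0.009,0,0,5.1],[1,0.153,0.515,-0.009,0,0,5.1],[1,0.153,0.515,-0.009,0,0,5.1],[1,0.153,0.515,-0.009,0,0,5.1],[1,0.153,0.515,-0.009,0,0,5.1]]}}

```text
clock: 9.57
position: [0.6187, -0.2203, 0.2359]
ee_rot: [1.0, 0.002, -0.0, -0.0]
ft_force: [-0.4, 0.1, 0.3]
grip_width: 1.001
```

```bash
python3 - <<'E'
from h import *
o=monitor.get_obs(); print(o['clock'],o['position'],o['joint_pos'].round(2))
im,d,T,w=snap('wrist','w3'); np.savez('w3',w=w)
for r in models.boxes_of('wrist','buffer_bottle')[:2]: print(r['confidence'],T[:3,:3]@r['point']+T[:3,3])
for lo,hi,n in ((.09,.12,'cap'),(.02,.07,'body')):
    p=sel(w,(.635,-.174),.04,lo,hi); print(n,len(p),rect(p),circ(p),p[:,2].max())
tm,d,T,t=snap('top','top1')
r=fitcase(t,'long',(.4524,.2773,4)); print(r)
cv2.imwrite('pics/v1.png',np.hstack([im,cv2.resize(tm[180:290,70:210],None,fx=2.2,fy=3.49)])[:,:])
to((.637,-.176,.12,0),(.637,-.176,.04,0))
E
```

```text
9.575 [ 0.61872416 -0.22030543  0.23587288] [ 0.77  0.49 -0.71  1.33  0.32  1.43  0.08]
cap 1096 (array([ 640.3, -176. ]), array([29.3, 29.4]), 1.13) (array([ 0.6404, -0.1759]), 0.0106) 0.10172267219606296
body 175 (array([ 641. , -175.9]), array([42.3, 42.3]), 71.73) (array([ 0.6412, -0.1763]), 0.021) 0.06999900935034764
(array([453.11, 279.09,   4.94]), np.float64(3.02), 12902)
(0.637, -0.176, 0.12, 0) -> [0.0184, -0.0451, 0.1161] [0.02, -0.01, 0.15]
(0.637, -0.176, 0.04, 0) -> [0.0183, -0.0451, 0.1961] [0.02, -0.01, 0.15]
```

View pics/v1.png

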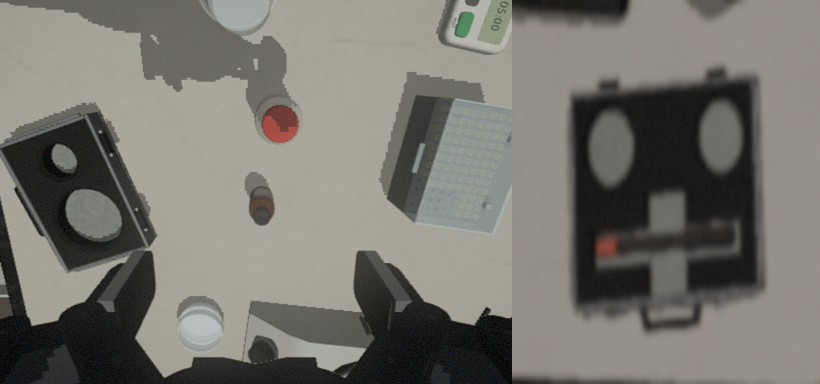

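The electrode lies in its slot in the top-view crop, with the cap on the left. The wrist view shows the buffer cap at (279,124), the dropper at (262,205), and a grey box to the right at column 385 and beyond, so I'll check clearance to it.

```bash
python3 - <<'E'
from h import *
w=np.load('w3.npz')['w']; p=w.reshape(-1,3); p=p[np.isfinite(p).all(1)]
q=p[(p[:,0]>.675)&(p[:,0]<.9)&(p[:,2]>.015)&(p[:,2]<.2)]
for a,b in((-.22,-.19),(-.19,-.16),(-.16,-.13)):
    k=q[(q[:,1]>a)&(q[:,1]<b)]; print(a,len(k),k[:,0].min() if len(k) else '', k[:,2].max() if len(k) else '')
r=fitcase(w,'short',(.425,-.264,18),rad=.12); print(r,[hole(r[0],h) for h in ((0,-27),(0,43))])
for lo,hi in ((.055,.08),(.02,.05)):
    k=sel(w,(.624,-.269),.03,lo,hi); print(len(k),rect(k),circ(k),k[:,2].max())
to((.6405,-.176,.12,0),(.6405,-.176,.042,0))
E
```

```text
-0.22 3439 0.7761986465723787 0.07864005812046271
-0.19 3241 0.7846808470013316 0.07866668807432409
-0.16 248 0.78935585790786 0.07811667243174197
(array([ 428.71, -263.38,   18.51]), np.float64(2.52), 30013) [array([ 437.3, -289. ]), array([ 415.1, -222.6])]
289 (array([ 626.9, -269.7]), array([17.3, 17.1]), 69.18) (array([ 0.627 , -0.2692]), 0.0066) 0.06981706169613933
328 (array([ 627.3, -267.6]), array([26.6, 21.9]), 1.14) (array([ 0.6275, -0.2697]), 0.0123) 0.0499912509112706
(0.6405, -0.176, 0.12, 0) -> [0.0219, -0.0451, 0.1161] [0.02, -0.01, 0.15]
(0.6405, -0.176, 0.042, 0) -> [0.0218, -0.0451, 0.1941] [0.02, -0.01, 0.15]
```

>>> {"api": "servo_tool", "payload": {"motion": [[1,0.0218,-0.045,0.03,0,0,0],[1,0.0218,-0.045,0.06,0,0,0],[1,0.0218,-0.045,0.11,0,0,0],[1,0.0218,-0.045,0.16,0,0,0],[1,0.0218,-0.045,0.194,0,0,0],[1,0.0218,-0.045,0.194,0,0,0],[0,0.0218,-0.045,0.194,0,0,0],[0,0.0218,-0.045,0.194,0,0,0],[0,0.0218,-0.045,0.194,0,0,0],[0,0.0218,-0.045,0.194,0,0,0],[0,0.0218,-0.045,0.17,0,0,0],[0,0.0218,-0.045,0.12,0,0,0],[0,0.0218,-0.045,0.06,0,0,0],[0,0.0218,-0.045,0.01,0,0,0],[0,0.0218,-0.045,0.01,0,0,0]]}}

```text
clock: 11.6
position: [0.6425, -0.1767, 0.2316]
ee_rot: [1.0, 0.001, 0.004, 0.001]
ft_force: [-0.4, 0.6, -2.1]
grip_width: 0.487
```

```bash
python3 - <<'E'
from h import *
c=(455.88,278.46,5.08); x,y=hole(c,(36,-62))/1000; print(x,y)
to((x,y,.22,0),(x,y,.1,0),(x,y,.052,0))
E
```

```text
0.4972 0.2199
(np.float64(0.4972), np.float64(0.2199), 0.22, 0) -> [-0.1448, -0.3968, 0.0095] [0.13, -0.47, 0.08]
(np.float64(0.4972), np.float64(0.2199), 0.1, 0) -> [-0.1458, -0.3971, 0.1295] [0.13, -0.47, 0.08]
(np.float64(0.4972), np.float64(0.2199), 0.052, 0) -> [-0.1462, -0.3972, 0.1775] [0.13, -0.47, 0.08]
```

>>> {"api": "servo_tool", "payload": {"motion": [[0,-0.145,-0.397,0.01,0,0,0],[0,-0.145,-0.397,0.01,0,0,0],[0,-0.145,-0.397,0.01,0,0,0],[0,-0.145,-0.397,0.01,0,0,0],[0,-0.145,-0.397,0.01,0,0,0],[0,-0.145,-0.397,0.01,0,0,0],[0,-0.145,-0.397,0.03,0,0,0],[0,-0.145,-0.397,0.08,0,0,0],[0,-0.145,-0.397,0.13,0,0,0],[0,-0.145,-0.397,0.13,0,0,0],[0,-0.145,-0.397,0.13,0,0,0],[0,-0.145,-0.397,0.13,0,0,0]]}}

```text
clock: 13.1
position: [0.4961, 0.2205, 0.0979]
ee_rot: [1.0, 0.001, 0.002, -0.0]
ft_force: [-0.3, 0.2, -1.5]
grip_width: 0.491
```

```bash
python3 - <<'E'
from h import *
x,y=.4975,.2197
print(monitor.get_obs()['position'],monitor.get_obs()['joint_velocities'].round(3))
to((x,y,.07,0),(x,y,.052,0))
E
```

```text
[0.49608175 0.22045243 0.09791255] [ 0.001  0.004  0.003  0.006  0.004 -0.004 -0.005]
(0.4975, 0.2197, 0.07, 0) -> [0.0013, 0.0008, 0.0279] [-0.05, -0.17, 0.06]
(0.4975, 0.2197, 0.052, 0) -> [0.0013, 0.0008, 0.0459] [-0.05, -0.17, 0.06]
```

>>> {"api": "servo_tool", "payload": {"motion": [[0,0.0013,0.0008,0.015,0,0,0],[0,0.0013,0.0008,0.028,0,0,0],[0,0.0013,0.0008,0.037,0,0,0],[0,0.0013,0.0008,0.046,0,0,0],[0,0.0013,0.0008,0.046,0,0,0]]}}

```text
clock: 13.72
position: [0.4961, 0.2199, 0.0506]
ee_rot: [1.0, 0.001, 0.0, 0.0]
ft_force: [-5.2, -2.5, 12.5]
grip_width: 0.486
```

>>> {"api": "servo_tool", "payload": {"motion": [[0,0,0,0,0,0,0],[0.75,0,0,-0.001,0,0,0],[0.75,0,0,-0.001,0,0,0],[0.75,0,0,-0.001,0,0,0],[0.75,0,0,-0.03,0,0,0],[0.75,0,0,-0.09,0,0,0],[0.75,0,0,-0.15,0,0,0],[0.75,0,0,-0.18,0,0,0],[1,0.12,0.25,-0.18,0,0,0],[1,0.12,0.25,-0.18,0,0,0],[1,0.12,0.25,-0.18,0,0,0],[1,0.12,0.25,-0.18,0,0,0],[1,0.12,0.25,-0.18,0,0,0],[1,0.12,0.25,-0.18,0,0,0],[1,0.12,0.25,-0.18,0,0,0]]}}

```text
clock: 15.6
position: [0.6162, -0.0286, 0.2299]
ee_rot: [1.0, 0.002, -0.0, -0.0]
ft_force: [0.6, 0.8, -0.2]
grip_width: 1.002
```

```bash
python3 - <<'E'
from h import *
o=monitor.get_obs(); print(o['clock'],o['position'])
im,d,T,w=snap('wrist','w4'); np.savez('w4',w=w)
for t in ('beaker_small','beaker_large','flask'):
  for r in models.boxes_of('wrist',t)[:2]: print(t,r['confidence'],T[:3,:3]@r['point']+T[:3,3])
for lo,hi,n in ((.004,.07,'all'),(.045,.07,'rim'),(.01,.04,'low')):
    p=sel(w,(.616,.016),.035,lo,hi); print(n,len(p),rect(p),circ(p),p[:,2].max())
tm,d,T,t=snap('top','top2')
p=sel(t,(.495,.22),.04,.05,.15); print('buf placed',rect(p),p[:,2].max(), circ(p[p[:,2]>.09]))
cv2.imwrite('pics/v2.png',np.hstack([im,cv2.resize(tm[180:290,70:210],None,fx=2.2,fy=3.49)])[:,:])
E
```

```text
15.6 [ 0.61622763 -0.02863404  0.22987014]
beaker_small 0.78 [0.61235472 0.01310496 0.01000106]
beaker_large 0.74 [ 0.60410554 -0.07814266  0.04134294]
beaker_large 0.48 [0.65332342 0.09343355 0.03726171]
flask 0.79 [0.65301203 0.09649031 0.0393472 ]
all 2754 (array([614.1,  15.8]), array([51.7, 51.8]), 63.7) (array([0.6148, 0.0153]), 0.0199) 0.06303164667737976
rim 984 (array([614.1,  15.8]), array([51.7, 51.8]), 63.7) (array([0.6148, 0.0164]), 0.0243) 0.06303164667737976
low 1461 (array([614.,  15.]), array([43.2, 44.7]), 79.27) (array([0.614 , 0.0138]), 0.017) 0.03971544929006099
buf placed (array([492.7, 218. ]), array([39.9, 42.4]), 69.69) 0.11227924322403182 (array([0.492 , 0.2188]), 0.0111)
```

View pics/v2.png

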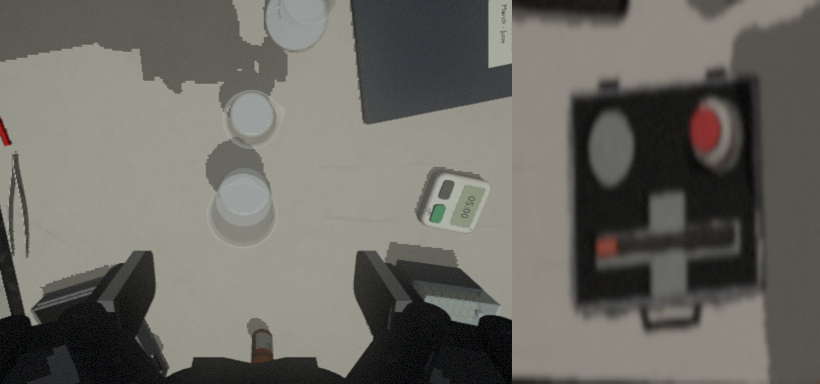

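Small beaker at (250,117), with its spout pointing right (+x). I'll grip it diagonally, clear of both the spout and the large beaker. The buffer bottle stands in its cut-out, and its top height matches being seated.

```bash
python3 - <<'E'
from h import *
to((.6143,.0155,.11,-45)); to((.6143,.0155,.05,-45),(.6143,.0155,.021,-45),(.6143,.0155,.2,-45),base=(.6143,.0155,.11,-45))
E
```

```text
(0.6143, 0.0155, 0.11, -45) -> [-0.002, -0.0451, 0.1201] [0.0, -0.02, 45.18]
(0.6143, 0.0155, 0.05, -45) -> [0.0, 0.0, 0.06] [0.0, 0.0, 0.0]
(0.6143, 0.0155, 0.021, -45) -> [0.0, 0.0, 0.089] [0.0, 0.0, 0.0]
(0.6143, 0.0155, 0.2, -45) -> [0.0, 0.0, -0.09] [0.0, 0.0, 0.0]
```

>>> {"api": "servo_tool", "payload": {"motion": [[1,-0.002,-0.045,0.03,0,0,10],[1,-0.002,-0.045,0.06,0,0,20],[1,-0.002,-0.045,0.09,0,0,30],[1,-0.002,-0.045,0.12,0,0,40],[1,-0.002,-0.045,0.12,0,0,45],[1,-0.002,-0.045,0.12,0,0,45],[1,-0.002,-0.045,0.12,0,0,45]]}}

```text
clock: 16.73
position: [0.6148, 0.0146, 0.1104]
ee_rot: [0.925, -0.381, 0.0, -0.0]
ft_force: [0.1, 0.4, 0.4]
grip_width: 0.995
```

```bash
python3 - <<'E'
from h import *
to((.6143,.0155,.021,-45))
E
```

```text
(0.6143, 0.0155, 0.021, -45) -> [-0.001, -0.0002, 0.0894] [-0.04, -0.04, 0.22]
```

Glass, so a moderate grip of 25 N.

>>> {"api": "servo_tool", "payload": {"motion": [[1,-0.001,0,0.04,0,0,0],[1,-0.001,0,0.07,0,0,0],[1,-0.001,0,0.0895,0,0,0],[1,-0.001,0,0.0895,0,0,0],[0,-0.001,0,0.0895,0,0,0],[0,-0.001,0,0.0895,0,0,0],[0,-0.001,0,0.0895,0,0,0],[0,-0.001,0,0.0895,0,0,0]], "grip_force": 25}}

```text
clock: 17.73
position: [0.6148, 0.0153, 0.0218]
ee_rot: [0.924, -0.382, 0.001, -0.0]
ft_force: [-1.3, 0.5, 5.4]
grip_width: 0.581
```

>>> {"api": "servo_tool", "payload": {"motion": [[0,0,0,-0.02,0,0,0],[0,0,0,-0.05,0,0,0],[0,0,0,-0.1,0,0,0],[0,0,0,-0.15,0,0,0],[0,0,0,-0.15,0,0,0],[0,0,0,-0.15,0,0,0]]}}

```text
clock: 18.48
position: [0.6137, 0.0149, 0.1709]
ee_rot: [0.924, -0.382, 0.0, 0.0]
ft_force: [0.2, -0.1, -0.9]
grip_width: 0.578
```

```bash
python3 - <<'E'
from h import *
im,d,T,w=snap('wrist','w5'); o=monitor.get_obs(); print(o['position'],o['grip_width'],o['ft_force'])
s,_,_,_=snap('side')
cv2.imwrite('pics/v3.png',np.hstack([im,cv2.resize(s[60:240,220:350],None,fx=2.13,fy=2.134)]))
x,y=hole((455.88,278.46,5.08),(36,62))/1000; print(x,y)
to((x,y,.18,-45),(x,y,.09,-45))
E
```

```text
[0.61330965 0.01482135 0.1699758 ] 0.5758389653587241 [ 0.41801379 -0.19221216 -1.09338014]
0.48619999999999997 0.3434
(np.float64(0.48619999999999997), np.float64(0.3434), 0.18, -45) -> [-0.3219, -0.143, -0.0104] [0.07, 0.06, 0.08]
(np.float64(0.48619999999999997), np.float64(0.3434), 0.09, -45) -> [-0.3218, -0.1432, 0.0796] [0.07, 0.06, 0.08]
```

View pics/v3.png

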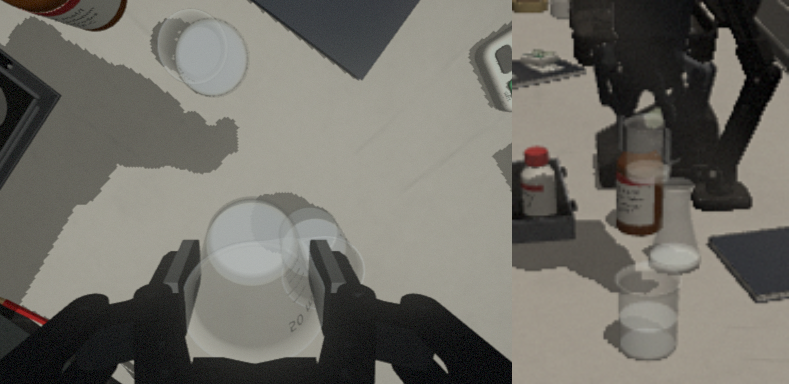

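>>> {"api": "servo_tool", "payload": {"motion": [[0,-0.05,-0.02,-0.03,0,0,0],[0,-0.1,-0.044,-0.03,0,0,0],[0,-0.15,-0.067,-0.03,0,0,0],[0,-0.2,-0.089,-0.03,0,0,0],[0,-0.25,-0.111,-0.03,0,0,0],[0,-0.29,-0.129,-0.03,0,0,0],[0,-0.322,-0.143,-0.03,0,0,0],[0,-0.322,-0.143,-0.03,0,0,0],[0,-0.322,-0.143,0.02,0,0,0],[0,-0.322,-0.143,0.02,0,0,0],[0,-0.322,-0.143,0.02,0,0,0]]}}

```text
clock: 19.95
position: [0.4873, 0.3434, 0.1513]
ee_rot: [0.924, -0.382, 0.0, -0.0]
ft_force: [0.6, 0.4, -0.2]
grip_width: 0.578
```

```bash
python3 - <<'E'
from h import *
p=np.load('top0.npz')['w'].reshape(-1,3); k=p[(p[:,1]>.26)&(p[:,1]<.43)&(p[:,2]>.05)&(p[:,0]<.75)]
for x in np.arange(.5,.75,.03):
    q=k[abs(k[:,0]-x)<.015]; print(round(x,2),len(q),q[:,2].max().round(3) if len(q) else '',q[:,1].min().round(3) if len(q) else '')
x,y=.4865,.3432
o=monitor.get_obs(); print(o['position'],o['grip_width'],o['joint_pos'].round(2))
to((x,y,.07,-45),(x,y,.031,-45))
E
```

```text
0.5 0  
0.53 0  
0.56 0  
0.59 99 0.057 0.332
0.62 560 0.075 0.329
0.65 846 0.322 0.31
0.68 1295 0.326 0.304
0.71 1099 0.338 0.283
0.74 851 0.333 0.26
[0.48725188 0.34338696 0.15134386] 0.5782300427830114 [-0.07  0.44 -0.79  1.61  0.33  1.23 -1.71]
(0.4865, 0.3432, 0.07, -45) -> [-0.0004, 0.0007, 0.0813] [-0.01, -0.0, 0.05]
(0.4865, 0.3432, 0.031, -45) -> [-0.0004, 0.0007, 0.1203] [-0.01, -0.0, 0.05]
```

>>> {"api": "servo_tool", "payload": {"motion": [[0,0,0.0007,0.05,0,0,0],[0,0,0.0007,0.08,0,0,0],[0,0,0.0007,0.095,0,0,0],[0,0,0.0007,0.105,0,0,0],[0,0,0.0007,0.113,0,0,0],[0,0,0.0007,0.12,0,0,0],[0,0,0.0007,0.12,0,0,0]]}}

```text
clock: 20.82
position: [0.4863, 0.3433, 0.0304]
ee_rot: [0.924, -0.382, 0.0, -0.0]
ft_force: [0.9, -0.3, -0.2]
grip_width: 0.578
```

>>> {"api": "servo_tool", "payload": {"motion": [[0.78,0,0,0,0,0,0],[0.78,0,0,0,0,0,0],[0.78,0,0,0,0,0,0],[0.78,0,0,0,0,0,0],[0.78,0,0,-0.03,0,0,0],[0.78,0,0,-0.08,0,0,0],[0.78,0,0,-0.14,0,0,0],[0.78,0,0,-0.2,0,0,0],[0.78,0,0,-0.2,0,0,0]]}}

```text
clock: 21.95
position: [0.4876, 0.345, 0.2354]
ee_rot: [0.924, -0.382, 0.002, -0.003]
ft_force: [-0.1, 0.7, 0.1]
grip_width: 0.779
```

```bash
python3 - <<'E'
from h import *
to((.62,.05,.25,0))
E
```

```text
(0.62, 0.05, 0.25, 0) -> [0.302, 0.1153, -0.015] [-0.39, -0.28, -44.91]
```

>>> {"api": "servo_tool", "payload": {"motion": [[0.8,0.302,0.115,-0.015,0,0,-45],[0.8,0.302,0.115,-0.015,0,0,-45],[0.8,0.302,0.115,-0.015,0,0,-45],[0.8,0.302,0.115,-0.015,0,0,-45],[0.8,0.302,0.115,-0.015,0,0,-45],[0.8,0.302,0.115,-0.015,0,0,-45],[0.8,0.302,0.115,-0.015,0,0,-45],[0.8,0.302,0.115,-0.015,0,0,-45],[0.8,0.302,0.115,-0.015,0,0,-45]]}}

```text
clock: 23.08
position: [0.6183, 0.0505, 0.2453]
ee_rot: [1.0, 0.002, -0.0, -0.0]
ft_force: [-0.4, -0.1, 0.3]
grip_width: 0.8
```

```bash
python3 - <<'E'
from h import *
o=monitor.get_obs(); print(o['clock'],o['position'])
im,d,T,w=snap('wrist','w6'); np.savez('w6',w=w)
for r in models.boxes_of('wrist','flask')[:2]: print(r['confidence'],T[:3,:3]@r['point']+T[:3,3])
for lo,hi,n in ((.004,.13,'all'),(.075,.13,'neck'),(.098,.13,'top'),(.003,.03,'base')):
    p=sel(w,(.655,.107),.042,lo,hi); print(n,len(p),rect(p),circ(p),p[:,2].max())
tm,d,T,t=snap('top','top3')
p=sel(t,(.483,.344),.04,.045,.15); print('beaker placed',len(p),rect(p),p[:,2].max())
cv2.imwrite('pics/v4.png',np.hstack([im,cv2.resize(tm[180:290,70:210],None,fx=2.2,fy=3.49)]))
E
```

```text
23.075 [0.61831395 0.05054448 0.24533116]
0.22 [0.62451585 0.18530885 0.06602128]
all 3117 (array([653.9, 108.2]), array([61.8, 56.3]), 86.16) (array([0.6534, 0.1098]), 0.0202) 0.10424354957758813
neck 1111 (array([656.7, 107.8]), array([40.3, 40.5]), 50.27) (array([0.6563, 0.1081]), 0.0176) 0.10424354957758813
top 678 (array([656.7, 107.8]), array([40.3, 40.5]), 50.27) (array([0.6567, 0.1079]), 0.0186) 0.10424354957758813
base 1420 (array([654.4, 111.5]), array([62.3, 58.6]), 35.43) (array([0.6519, 0.1107]), 0.022) 0.029985429748062842
beaker placed 193 (array([483.2, 343.2]), array([51.7, 51.3]), 65.0) 0.07283497867095678
```

View pics/v4.png

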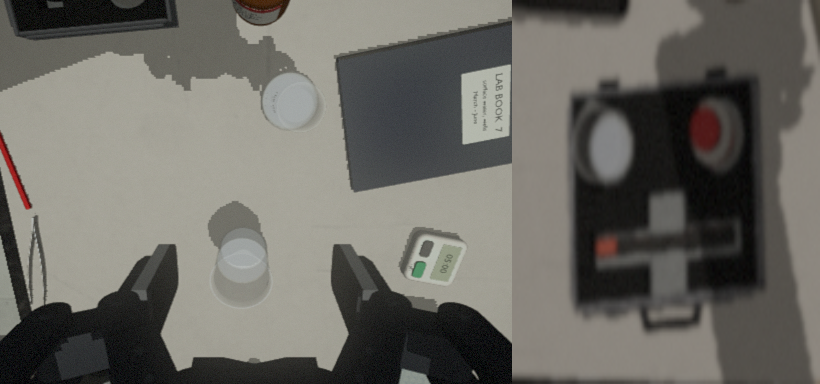

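```bash
python3 - <<'E'
from h import *
to((.6563,.108,.15,0),(.6563,.108,.066,0))
E
```

```text
(0.6563, 0.108, 0.15, 0) -> [0.0378, -0.0584, 0.0954] [0.01, -0.01, 0.17]
(0.6563, 0.108, 0.066, 0) -> [0.0378, -0.0584, 0.1794] [0.01, -0.01, 0.17]
```

>>> {"api": "servo_tool", "payload": {"motion": [[0.8,0.0378,-0.0584,0.03,0,0,0],[0.8,0.0378,-0.0584,0.07,0,0,0],[0.8,0.0378,-0.0584,0.1,0,0,0],[0.8,0.0378,-0.0584,0.14,0,0,0],[0.8,0.0378,-0.0584,0.179,0,0,0],[0.8,0.0378,-0.0584,0.179,0,0,0],[0,0.0378,-0.0584,0.179,0,0,0],[0,0.0378,-0.0584,0.179,0,0,0],[0,0.0378,-0.0584,0.179,0,0,0],[0,0.0378,-0.0584,0.179,0,0,0],[0,0.0378,-0.0584,0.179,0,0,0]], "grip_force": 35}}

```text
clock: 24.6
position: [0.6577, 0.1075, 0.0688]
ee_rot: [1.0, 0.001, 0.002, -0.0]
ft_force: [-1.5, 0.2, 7.3]
grip_width: 0.53
```

>>> {"api": "servo_tool", "payload": {"motion": [[0,0,0,0,0,0,0],[0,0,0,0,0,0,0],[0,0,0,0,0,0,0]]}}

```text
clock: 24.98
position: [0.6577, 0.1075, 0.0688]
ee_rot: [1.0, 0.001, 0.002, -0.0]
ft_force: [-1.5, -0.2, 7.4]
grip_width: 0.529
```

```bash
python3 - <<'E'
from h import *
print(monitor.get_obs()['position'])
im,d,T,w=snap('wrist','w7')
s,_,_,_=snap('side'); cv2.imwrite('pics/v5.png',np.hstack([im,cv2.resize(s[60:240,220:350],None,fx=2.13,fy=2.134)]))
E
```

```text
[0.65773523 0.10749842 0.06876058]
```

View pics/v5.png

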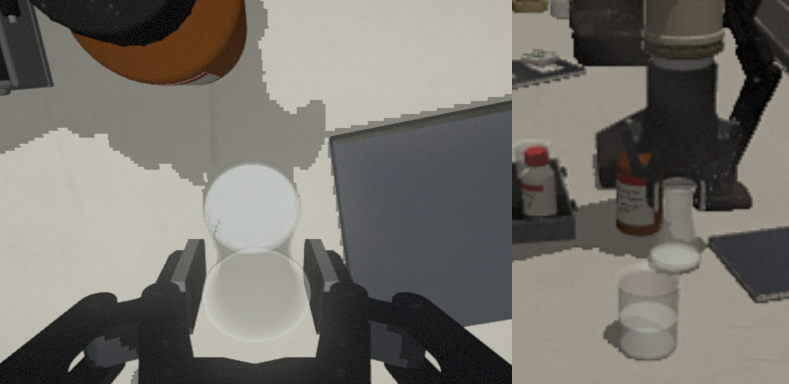

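The fingers stopped at about 45 mm on the cone, with an upward push, so this grasp is too low. I'll reopen, rise and regrip nearer the neck.

>>> {"api": "servo_tool", "payload": {"motion": [[0.8,0,0,0,0,0,0],[0.8,0,0,0,0,0,0],[0.8,0,0,-0.01,0,0,0],[0.8,0,0,-0.01,0,0,0],[0,0,0,-0.01,0,0,0],[0,0,0,-0.01,0,0,0],[0,0,0,-0.01,0,0,0],[0,0,0,-0.01,0,0,0],[0,0,0,-0.01,0,0,0],[0,0,0,-0.01,0,0,0],[0,0,0,-0.01,0,0,0]]}}

```text
clock: 26.45
position: [0.6567, 0.107, 0.0766]
ee_rot: [1.0, 0.001, 0.0, 0.0]
ft_force: [-1.2, -0.5, 5.9]
grip_width: 0.505
```

>>> {"api": "servo_tool", "payload": {"motion": [[0,0,0,-0.01,0,0,0],[0,0,0,-0.03,0,0,0],[0,0,0,-0.06,0,0,0],[0,0,0,-0.1,0,0,0],[0,0,0,-0.15,0,0,0],[0,0,0,-0.18,0,0,0],[0,0,0,-0.18,0,0,0]]}}

```text
clock: 27.32
position: [0.6576, 0.1077, 0.2605]
ee_rot: [1.0, 0.001, 0.003, -0.001]
ft_force: [0.3, -0.5, -2.1]
grip_width: 0.505
```

```bash
python3 - <<'E'
from h import *
o=monitor.get_obs(); print(o['position'],o['grip_width'],o['ft_force'])
im,d,T,w=snap('wrist')
s,_,_,_=snap('side'); cv2.imwrite('pics/v6.png',np.hstack([im,cv2.resize(s[20:200,220:350],None,fx=2.13,fy=2.134)]))
x,y=.4373,-.2890
to((x,y,.26,0),(x,y,.15,0))
E
```

```text
[0.65756664 0.1077307  0.26045512] 0.505383216633205 [ 0.2822588  -0.48788602 -2.11409836]
(0.4373, -0.289, 0.26, 0) -> [-0.2198, 0.3956, -0.0034] [0.01, -0.02, 0.09]
(0.4373, -0.289, 0.15, 0) -> [-0.2199, 0.3956, 0.1066] [0.01, -0.02, 0.09]
```

View pics/v6.png

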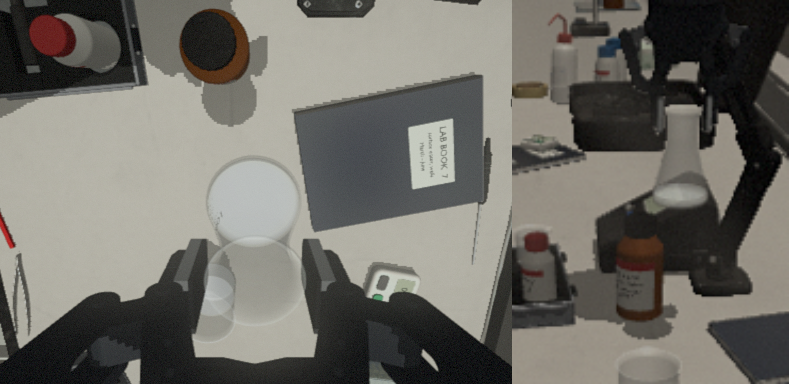

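The flask is lifted and upright. Next I carry it to the short case.

>>> {"api": "servo_tool", "payload": {"motion": [[0,-0.02,0.036,0,0,0,0],[0,-0.044,0.079,0,0,0,0],[0,-0.07,0.125,0,0,0,0],[0,-0.096,0.172,0,0,0,0],[0,-0.122,0.22,0,0,0,0],[0,-0.148,0.266,0,0,0,0],[0,-0.174,0.312,0,0,0,0],[0,-0.196,0.352,0,0,0,0],[0,-0.212,0.381,0,0,0,0],[0,-0.22,0.3955,0.02,0,0,0],[0,-0.22,0.3955,0.06,0,0,0],[0,-0.22,0.3955,0.1,0,0,0],[0,-0.22,0.3955,0.12,0,0,0],[0,-0.22,0.3955,0.12,0,0,0],[0,-0.22,0.3955,0.12,0,0,0]]}}

```text
clock: 29.3
position: [0.4374, -0.2889, 0.1369]
ee_rot: [1.0, 0.001, 0.0, 0.0]
ft_force: [0.1, 0.1, -0.0]
grip_width: 0.506
```

```bash
python3 - <<'E'
from h import *
o=monitor.get_obs(); print(o['position'],o['grip_width'],o['ft_force'],o['joint_pos'].round(2))
x,y=.4373,-.2890
to((x,y,.11,0),(x,y,.0855,0))
E
```

```text
[ 0.43743206 -0.28892501  0.13691742] 0.5064319642561469 [ 0.06404793  0.06120616 -0.01833077] [ 1.1   0.26 -0.68  1.81  0.18  1.13  0.36]
(0.4373, -0.289, 0.11, 0) -> [-0.0001, 0.0001, 0.0269] [0.01, -0.02, 0.09]
(0.4373, -0.289, 0.0855, 0) -> [-0.0002, 0.0001, 0.0514] [0.01, -0.02, 0.09]
```

>>> {"api": "servo_tool", "payload": {"motion": [[0,0,0.001,0.015,0,0,0],[0,0,0.001,0.027,0,0,0],[0,0,0.001,0.035,0,0,0],[0,0,0.001,0.043,0,0,0],[0,0,0.001,0.05,0,0,0],[0,0,0.001,0.05,0,0,0]]}}

```text
clock: 30.05
position: [0.437, -0.2897, 0.0858]
ee_rot: [1.0, 0.001, -0.0, -0.0]
ft_force: [0.7, -0.5, -0.0]
grip_width: 0.503
```

>>> {"api": "servo_tool", "payload": {"motion": [[0,0,0,0.001,0,0,0],[0.85,0,0,0.001,0,0,0],[0.85,0,0,0.001,0,0,0],[0.85,0,0,0.001,0,0,0],[0.85,0,0,-0.02,0,0,0],[0.85,0,0,-0.07,0,0,0],[0.85,0,0,-0.11,0,0,0],[0.6,0.19,-0.02,-0.11,0,0,0],[0.6,0.19,-0.02,-0.11,0,0,0],[0.6,0.19,-0.02,-0.11,0,0,0],[0.6,0.19,-0.02,-0.11,0,0,0],[0.6,0.19,-0.02,-0.09,0,0,0],[0.6,0.19,-0.02,-0.07,0,0,0],[0.6,0.19,-0.02,-0.07,0,0,0],[0.6,0.19,-0.02,-0.07,0,0,0]]}}

```text
clock: 31.92
position: [0.6267, -0.2702, 0.1569]
ee_rot: [1.0, 0.0, 0.0, 0.0]
ft_force: [0.5, 1.3, 0.3]
grip_width: 0.598
```

```bash
python3 - <<'E'
from h import *
o=monitor.get_obs(); print(o['clock'],o['position'])
tm,d,T,t=snap('top','top4')
p=sel(t,(.433,-.29),.045,.04,.15); print('flask placed',len(p),rect(p),rect(p[p[:,2]>.09]),p[:,2].max())
to((.627,-.2695,.038,0))
E
```

```text
31.925 [ 0.62673606 -0.27024826  0.1568929 ]
flask placed 351 (array([ 434.7, -285.7]), array([47.5, 44.8]), 1.44) (array([ 435.3, -288.4]), array([37.9, 39.6]), 1.23) 0.11339114625667213
(0.627, -0.2695, 0.038, 0) -> [-0.0003, -0.0007, 0.1193] [0.05, -0.06, 0.05]
```

>>> {"api": "servo_tool", "payload": {"motion": [[0.6,0,-0.0007,0.04,0,0,0],[0.6,0,-0.0007,0.08,0,0,0],[0.6,0,-0.0007,0.11,0,0,0],[0.6,0,-0.0007,0.127,0,0,0],[0.6,0,-0.0007,0.127,0,0,0],[0,0,-0.0007,0.127,0,0,0],[0,0,-0.0007,0.127,0,0,0],[0,0,-0.0007,0.127,0,0,0],[0,0,-0.0007,0.127,0,0,0],[0,0,-0.0007,0.127,0,0,0]], "grip_force": 30}}

```text
clock: 33.22
position: [0.6282, -0.2692, 0.0311]
ee_rot: [1.0, 0.001, 0.001, 0.001]
ft_force: [-1.7, 0.1, 6.9]
grip_width: 0.296
```

>>> {"api": "servo_tool", "payload": {"motion": [[0,0,0,-0.03,0,0,0],[0,0,0,-0.08,0,0,0],[0,0,0,-0.13,0,0,0],[0,0,0,-0.18,0,0,0],[0,0,0,-0.2,0,0,0],[0,0,0,-0.2,0,0,0]]}}

```text
clock: 33.98
position: [0.6277, -0.269, 0.2306]
ee_rot: [1.0, 0.001, 0.001, 0.001]
ft_force: [-0.3, -0.2, -1.8]
grip_width: 0.296
```

```bash
python3 - <<'E'
from h import *
im,d,T,w=snap('wrist','w8'); s,_,_,_=snap('side'); cv2.imwrite('pics/v7.png',np.hstack([im,cv2.resize(s[100:280,240:370],None,fx=2.13,fy=2.134)]))
to((.4151,-.2226,.23,0),(.4151,-.2226,.12,0))
E
```

```text
(0.4151, -0.2226, 0.23, 0) -> [-0.2114, -0.0466, -0.002] [-0.03, 0.12, 0.08]
(0.4151, -0.2226, 0.12, 0) -> [-0.2112, -0.0465, 0.108] [-0.03, 0.12, 0.08]
```

View pics/v7.png

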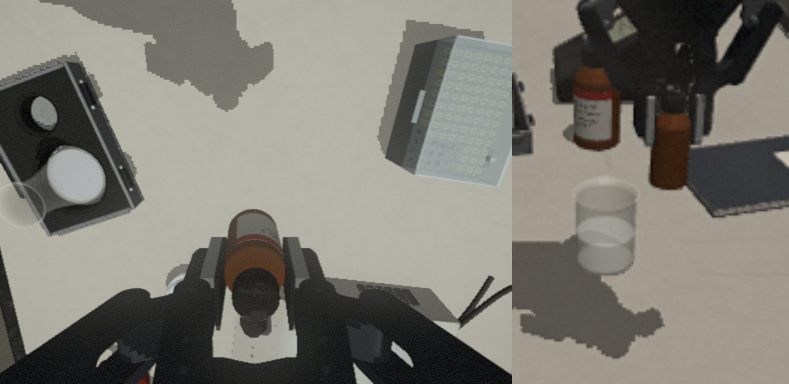

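>>> {"api": "servo_tool", "payload": {"motion": [[0,-0.05,-0.011,0,0,0,-6],[0,-0.1,-0.022,0,0,0,-12],[0,-0.15,-0.033,0,0,0,-18.5],[0,-0.19,-0.042,0,0,0,-18.5],[0,-0.2114,-0.0466,0,0,0,-18.5],[0,-0.2114,-0.0466,0.04,0,0,-18.5],[0,-0.2114,-0.0466,0.09,0,0,-18.5],[0,-0.2114,-0.0466,0.12,0,0,-18.5],[0,-0.2114,-0.0466,0.12,0,0,-18.5],[0,-0.2114,-0.0466,0.12,0,0,-18.5]]}}

```text
clock: 35.33
position: [0.416, -0.2226, 0.1099]
ee_rot: [0.987, 0.161, 0.0, -0.0]
ft_force: [-0.2, -0.7, 0.1]
grip_width: 0.3
```

```bash
python3 - <<'E'
from h import *
to((.4151,-.2226,.07,18.5),(.4151,-.2226,.0405,18.5))
E
```

```text
(0.4151, -0.2226, 0.07, 18.5) -> [-0.0008, -0.0003, 0.0399] [-0.01, -0.02, 0.09]
(0.4151, -0.2226, 0.0405, 18.5) -> [-0.0008, -0.0003, 0.0694] [-0.01, -0.02, 0.09]
```

>>> {"api": "servo_tool", "payload": {"motion": [[0,-0.0008,0,0.025,0,0,0],[0,-0.0008,0,0.04,0,0,0],[0,-0.0008,0,0.051,0,0,0],[0,-0.0008,0,0.061,0,0,0],[0,-0.0008,0,0.069,0,0,0],[0,-0.0008,0,0.069,0,0,0]]}}

```text
clock: 36.08
position: [0.4148, -0.2227, 0.0399]
ee_rot: [0.987, 0.162, -0.0, -0.0]
ft_force: [0.3, -0.4, 0.7]
grip_width: 0.298
```

Within about 1 mm of the floor with no contact. I'll release and retreat to a viewing pose.

>>> {"api": "servo_tool", "payload": {"motion": [[0,0,0,0.001,0,0,0],[0.5,0,0,0.001,0,0,0],[0.5,0,0,0.001,0,0,0],[0.5,0,0,-0.001,0,0,0],[0.5,0,0,-0.02,0,0,0],[0.5,0,0,-0.07,0,0,0],[0.5,0,0,-0.13,0,0,0],[0.5,0,0,-0.19,0,0,0],[0.5,0,0,-0.24,0,0,0],[0.5,-0.03,0.15,-0.24,0,0,0],[0.5,-0.03,0.15,-0.24,0,0,0],[0.5,-0.03,0.15,-0.24,0,0,0],[0.5,-0.03,0.15,-0.24,0,0,0]]}}

```text
clock: 37.7
position: [0.4338, -0.3763, 0.2808]
ee_rot: [0.987, 0.16, 0.0, -0.0]
ft_force: [0.1, 0.3, -0.3]
grip_width: 0.502
```

```bash
python3 - <<'E'
from h import *
o=monitor.get_obs(); print(o['clock'],o['position'])
im,d,T,w=snap('wrist','w9'); s,_,_,_=snap('side'); tm,_,_,t=snap('top')
for n,k in (('w',w),('top',t)):
    p=sel(k,(.4151,-.2226),.025,.035,.15); q=sel(k,(.437,-.289),.04,.035,.15)
    print(n,rect(p),p[:,2].max(),rect(q[q[:,2]>.095]),q[:,2].max())
for nm,c,r,z in (('bl',(.6087,-.0711),.045,.01),('am',(.6134,.2033),.05,.1)): print(nm,rect(sel(t,c,r,z,.2)))
for nm,c,z in (('buf',(.495,.22),.09),('bs',(.483,.344),.045)):
    p=sel(t,c,.04,z,.15); print(nm,rect(p),p[:,2].max())
p=sel(t,(.417,.276),.085,.008,.05); m=abs(p[:,1]-.276)<.018; m&=abs(p[:,0]-.418)<.006; print('electrode z',np.median(p[m,2]))
cv2.imwrite('pics/v8.png',np.vstack([cv2.resize(tm[140:290,80:410],(726,330)),np.hstack([cv2.resize(im,(363,272)),cv2.resize(s[100:340,140:460],(363,272))])]))
E
```

```text
37.7 [ 0.43377243 -0.3762754   0.28081489]
w (array([ 416.4, -230.2]), array([26.5, 16.4]), 18.24) 0.0767499360748034 (array([ 437.5, -288.4]), array([40.4, 39.9]), 18.64) 0.11220403315165833
top (array([ 413.8, -221.2]), array([31.1, 26.3]), 56.13) 0.08011968042911977 (array([ 435.3, -288.2]), array([38. , 39.2]), 1.2) 0.11428547048448112
bl (array([603.3, -69. ]), array([63.7, 64.1]), 47.36)
am (array([620.7, 211. ]), array([44.1, 45.8]), 46.64)
buf (array([492.1, 219. ]), array([28. , 29.8]), 8.36) 0.11158498844513298
bs (array([483.4, 343.4]), array([52. , 50.4]), 49.79) 0.07288171942434252
electrode z 0.02500480517266901
```

View pics/v8.png

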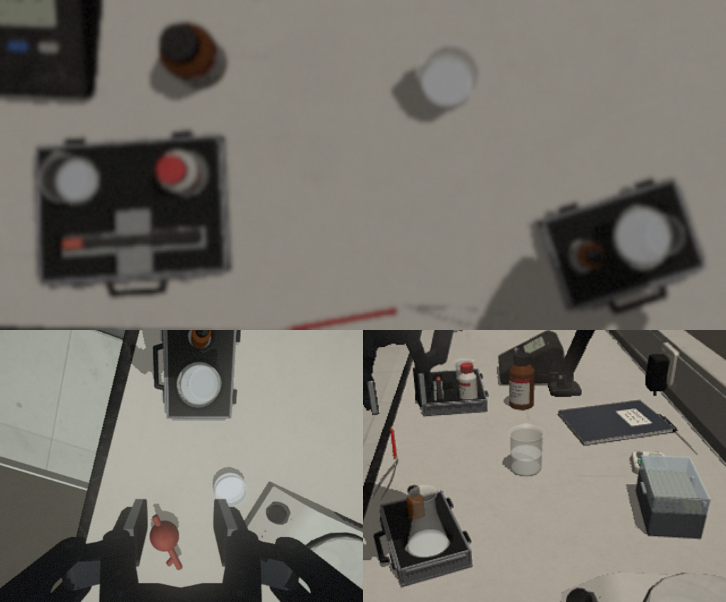

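All five items check out, so I'm handing the job in.

```bash
python3 -c "
from workcell import ticket; print(ticket.hand_in())"
```

```text
the job is handed in; nothing more can be done
None
```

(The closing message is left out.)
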